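# Wipe the punching chips off a slanted hob panel

## Robot

A 6-joint arm with a two-finger parallel gripper is mounted at the origin on the work surface. World frame = base frame: x ahead of the robot, y to its left, z up, the work surface at z = 0. Lengths are in mm, angles in rad, forces in N, time in s.
With the tool pointing down it reaches from about 300 to 775 mm from the base axis. Payload 14.6 kg.
Tool frame: the origin (TCP) lies midway between the tips of the shut fingers; the grasp point (between the pads) lies 19 mm behind it; z points along the fingers, y is the line along which they close (so a half turn about z gives the same grasp; the last joint's range is limited). The gripper opens to 85 mm and grips with 20 to 120 N. Pads are 22 mm wide; open, the fingers measure 114 mm over their backs; the gripper's body (76 mm by 85 mm) begins 54 mm behind the grasp point. The pads swing forward as they close: fully open they stand 13 mm farther back than shut.
Start: joints at [1.179, 0.3, 1.521, -0, 1.321, -0.067], TCP at [175.513, 521.234, 198.981] pointing down, gripper open.
Joint ranges: [-3.03, 3.03], [-0.79, 2.21], [0.23, 2.52], [-1.04, 4.18], [0, 3.07], [-2.55, 2.55]. Speed limits (rad/s): [2.22, 2.22, 2.57, 3.14, 3.14, 3.14].

## Interface

Orientations are given as [roll, pitch, yaw] about the fixed x, y, z axes, in that order (R = Rz(yaw) Ry(pitch) Rx(roll)).
In Python, from workcell import * gives the robot as it stands.
- The arm moves only by the tool drive_tool, never from a script. Its argument "moves" is text: rows parted by semicolons, each of 7 numbers parted by spaces: the shift along the tool's x, y, z in m, then the turn, a rotation vector about the tool's x, y, z in degrees, then the closure, from 0 (fully open) to 1 (shut). A call has 1 to 12 rows; each row shifts and turns the commanded pose from where the row before left it, along the tool's axes as they then stand; what a row does not reach is not made up. A row lasts 1/8 s, in which the tool goes at most 62.5 mm and 10.7 degrees, less where a joint would pass 70% of its speed; a pose out of reach is approached as far as the arm can. A call with a gripper value outside its range is refused whole. The fingers move at their own pace and stop on an object; "grip_force" is the grip in N (left out, the last holds). Time passes only in rows, so rows that do not move let the fingers close. It gives the time, the measured TCP pose, the force, the opening and the grip force at its end, in the units of the state.
- read_state(): the state, without advancing time (a new reading comes with each control period).
- camera(name): name is "side" or "top" or "wrist"; returns a dict with "pixels" (384x512x3 uint8, red, green, blue), "vertical_fov" (degrees; the focal length in pixels is half the picture's height over the tangent of half this angle, whatever the lens; pixels are square), "cx", "cy" (the principal point, pixels), "pose" (4x4, takes a point from camera to world coordinates). Camera axes: x right, y down, z forward; pixel columns grow to the right and rows downward; lengths in mm; the calibration is good to about 2 mm. A picture is of the moment at which its call begins. There is no depth.
- finish_job(): hands the job in; it is judged then, once.
The state is a dict: "time": time; "joint_pos": joint angles; "joint_vel": joint speeds; "tau": joint torques, N m; "position": TCP position; "orientation": TCP orientation; "force": force on the tool from outside, world axes, zero at the start; "ft_torque": the same for the moment, N m; "gripper_width": opening from 0.0 (shut) to 1.0 (fully open); "grip_force": force on a finger pad.
Only numpy, scipy, OpenCV 4.12 (cv2) and the standard library are available. Lean on these libraries where they do the work, as an engineer would, in place of code of your own. Each camera call takes 0.05 s, during which the arm holds its last target. There are 200 camera calls.

## Task

Take the scraper block whose blade just fits between the long rims of the slanted white panel, set its blade flat on the panel behind the loose chips, and wipe all five chips off the panel's open end into the blue tray, without touching the sharp chips with the fingers or pressing hard on the enamel. Then stand the scraper upright on the green mat again and let go. Leave the other two scrapers, the burner and the brass valve where they are.

Things in the scene. Friction and masses are not known exactly. Their poses are not given: they have to be found in the camera images.
- panel: white enamelled panel, 140 (x) x 230 mm (y), fixed in a green jig, sloping down away from the robot by 25 degrees; origin at the centre of its upper face, 85 mm above the bench; x down the slope, y towards the open end (y = 115 mm), z square to the face. Steel rims 5 mm thick, 10 mm high on the low and high edges (130 mm clear between them) and the -y end
- tray_in (a point): centre of the inner floor of the fixed blue catch tray on the bench below the panel's open end: 180 mm (x) x 120 mm (y) outside, 35 mm high, walls 3 mm, floor 3 mm thick; same heading as the panel; its centre lies 160 mm from the panel's centre along the panel's +y
- chip0: loose punched-out steel disc, dark grey, 18 mm across, 6 mm thick, on the panel at the start; origin at the centre of its underside
- chip1: loose steel offcut, dark grey, 13 x 20 x 6 mm, on the panel at the start; origin at the centre of its underside
- chip2: loose punched-out steel disc, dark grey, 18 mm across, 6 mm thick, on the panel at the start; origin at the centre of its underside
- chip3: loose steel offcut, dark grey, 13 x 20 x 6 mm, on the panel at the start; origin at the centre of its underside
- chip4: loose punched-out steel disc, dark grey, 18 mm across, 6 mm thick, on the panel at the start; origin at the centre of its underside
- scraper_a: scraper block with the short blade, standing upright on the mat: black rubber blade block 85 mm long (x) x 26 mm thick (y) x 24 mm high, with an orange handle centred on it, 55 mm (x) x 22 mm (y) x 50 mm high (from z = 24 to 74 mm); origin at the centre of the blade's underside, z up through the handle; 160 g; grip the handle across its 22 mm (y)
- scraper_b: scraper block with the middle-sized blade, standing upright on the mat: black rubber blade block 120 mm long (x) x 26 mm thick (y) x 24 mm high, with an orange handle centred on it, 55 mm (x) x 22 mm (y) x 50 mm high (from z = 24 to 74 mm); origin at the centre of the blade's underside, z up through the handle; 160 g; grip the handle across its 22 mm (y)
- scraper_c: scraper block with the long blade, standing upright on the mat: black rubber blade block 155 mm long (x) x 26 mm thick (y) x 24 mm high, with an orange handle centred on it, 55 mm (x) x 22 mm (y) x 50 mm high (from z = 24 to 74 mm); origin at the centre of the blade's underside, z up through the handle; 160 g; grip the handle across its 22 mm (y)
- mat: fixed flat green mat, 190 mm (x) x 290 mm (y) x 3 mm thick, where the three scrapers stand side by side along y, 90 mm apart; origin at the centre of its underside
- burner: bystander: loose aluminium gas burner, 80 mm across, 38 mm high; origin at the centre of its underside
- valve: bystander: loose brass gas valve, about 76 x 24 mm, 46 mm high; origin at the centre of its underside

How it is judged:
By the outcome, as a careful person would: the job done as asked, in the order asked, and still so for the second after the job is handed in, with the robot touching nothing.
It also fails if it takes over 51 s, if anything falls off the work surface, if the arm or the gripper's body presses on something with over 40 N, if the wrist force passes 120 N, or if a joint passes its speed limit or range.

## Working session

There is one attempt and no reset: what is moved stays moved. The work goes in short steps, Python scripts to look and compute and a tool call to move; the robot and the scene stay as the last step left them, time stands still between calls to the robot, and variables do not carry over. Pictures are saved under pics/ and viewed, at most 10 in all, crops included, and the job is handed in when it is done.

Besides the shell and the picture viewer there is one more tool, called after ">>>" as name(argument=value, ...) on one line, values as JSON. drive_tool: Moves the arm, as the interface text tells. Its arguments: {"type":"object","properties":{"moves":{"type":"string"},"grip_force":{"type":"number"}},"required":["moves"]}

```bash
mkdir -p pics; ls; cat > h.py <<'E'
from workcell import *
import numpy as np, cv2
from scipy.spatial.transform import Rotation as R
def snap(n,f):
    c=camera(n); cv2.imwrite(f'pics/{f}.png',c['pixels'][:,:,::-1]); np.save(f'pics/{f}.npy',c,allow_pickle=True); return c
def load(f): return np.load(f'pics/{f}.npy',allow_pickle=True).item()
def ray(c,u,v):
    f=c['pixels'].shape[0]/2/np.tan(np.radians(c['vertical_fov'])/2)
    P=np.array(c['pose']); d=P[:3,:3]@np.array([(u-c['cx'])/f,(v-c['cy'])/f,1]); return P[:3,3],d
def onz(c,u,v,z):
    o,d=ray(c,u,v); return o+d*(z-o[2])/d[2]
def proj(c,p):
    f=c['pixels'].shape[0]/2/np.tan(np.radians(c['vertical_fov'])/2)
    P=np.array(c['pose']); q=P[:3,:3].T@(np.array(p)-P[:3,3]); return f*q[0]/q[2]+c['cx'],f*q[1]/q[2]+c['cy']
E
python3 - <<'E'
from h import *
for n in ['top','side']:
    c=snap(n,n+'0'); print(n,c['vertical_fov'],c['cx'],c['cy'],np.round(c['pose'],3).tolist())
a=cv2.imread('pics/top0.png')
cv2.imwrite('pics/top0b.png',cv2.resize(a,(800,600)))
a=cv2.imread('pics/side0.png')
cv2.imwrite('pics/side0b.png',cv2.resize(a,(800,600)))
print(read_state())
E
```

```text
pics
top 54.68838955702205 251.92076589274387 192.91825341733215 [[-0.013, -0.989, 0.151, 458.134], [-1.0, 0.011, -0.013, -69.494], [0.011, -0.151, -0.989, 921.491], [0.0, 0.0, 0.0, 1.0]]
side 45.33027296647167 250.18332679540973 194.32876998496738 [[-0.945, -0.237, 0.225, 342.746], [-0.326, 0.644, -0.692, 594.217], [0.02, -0.728, -0.686, 765.868], [0.0, 0.0, 0.0, 1.0]]
{'time': 0.1, 'joint_pos': array([ 1.17940604e+00,  3.00442629e-01,  1.52154521e+00,  4.67492685e-06,
        1.32072696e+00, -6.66088326e-02]), 'joint_vel': array([-0.00149821, -0.00193558, -0.0032698 ,  0.00117836, -0.00077465,
        0.00021248]), 'tau': array([ 1.19487380e-03, -5.44381320e+01, -3.62371087e+01, -9.29644875e-05,
        3.02967579e-03, -2.50293840e-05]), 'position': array([175.41192256, 521.00140211, 198.45213283]), 'orientation': array([-3.14047330e+00, -7.92077408e-05,  2.81680999e+00]), 'force': array([ 0.09812667, -0.22903659, -0.05918421]), 'ft_torque': array([-0.0001353 ,  0.0060081 , -0.01033518]), 'grip_force': 0.0, 'gripper_width': 0.996136204857727}
```

View pics/top0b.png

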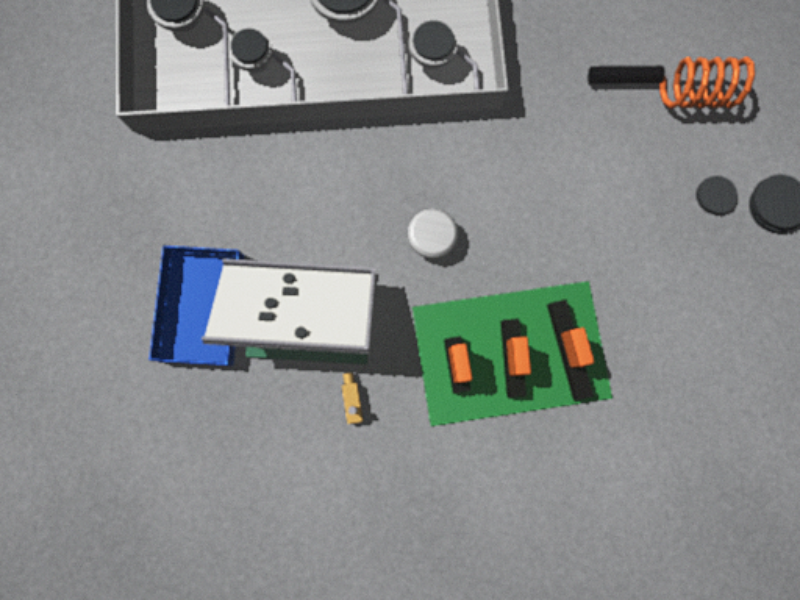

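View pics/side0b.png

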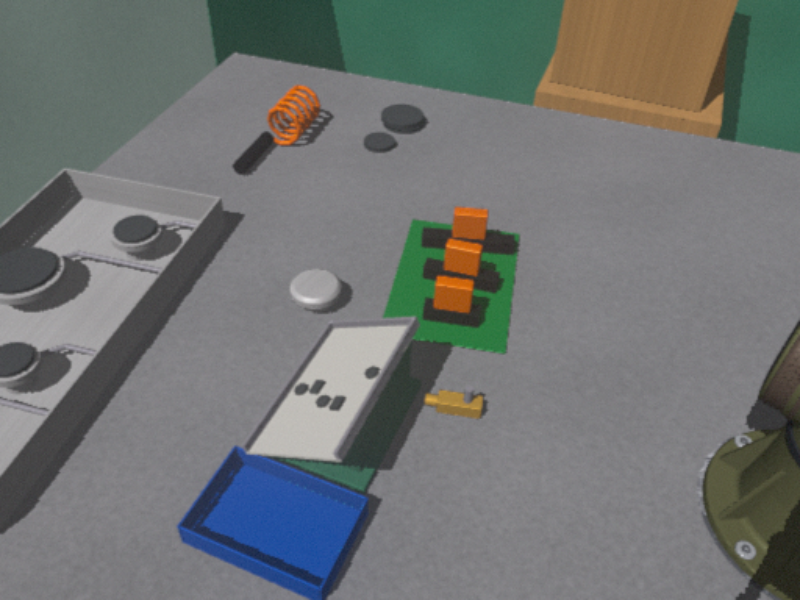

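The top view shows the panel (205-375, 262-350), the tray at its left, the valve at (350,400) and the burner at (432,233). The three scrapers stand on the mat, with the middle blade (scraper_b) at (516,357). The side view agrees. I'll zoom in to get the corners.

```bash
python3 - <<'E'
from h import *
a=load('top0')['pixels'][155:240,90:250]; b=load('side0')['pixels'][195:305,150:275]
A=cv2.resize(a,None,fx=5,fy=5,interpolation=cv2.INTER_CUBIC)
cv2.imwrite('pics/z1.png',A[:,:,::-1])
B=cv2.resize(b,None,fx=5,fy=5,interpolation=cv2.INTER_CUBIC)
cv2.imwrite('pics/z2.png',B[:,:,::-1]); print(A.shape,B.shape)
for n in ['top0','side0']:
    c=load(n);h=cv2.cvtColor(c['pixels'],cv2.COLOR_RGB2HSV)
    m=cv2.inRange(h,(3,150,90),(14,255,255))
    k,_,s,ce=cv2.connectedComponentsWithStats(m)
    print(n,[(s[i].tolist(),ce[i].round(1).tolist()) for i in range(1,k) if s[i,4]>60])
    g=cv2.inRange(h,(50,120,40),(75,255,255)); 
    cs,_=cv2.findContours(g,0,2); cc=max(cs,key=cv2.contourArea); hu=cv2.convexHull(cc)
    print(cv2.approxPolyDP(hu,6,True).reshape(-1,2).tolist())
E
```

```text
(425, 800, 3) (550, 625, 3)
top0 [([422, 37, 61, 32, 922], [453.3, 52.8]), ([359, 210, 21, 25, 382], [369.3, 222.2]), ([324, 215, 16, 25, 339], [331.6, 227.5]), ([287, 220, 15, 25, 300], [294.0, 232.1])]
[[376, 181], [384, 223], [371, 257], [276, 271], [265, 197]]
side0 [([171, 55, 34, 38, 553], [187.3, 72.6]), ([284, 133, 28, 44, 867], [297.8, 154.0]), ([277, 176, 27, 25, 503], [289.8, 187.8])]
[[264, 141], [329, 162], [322, 225], [266, 217], [246, 202]]
```

View pics/z1.png

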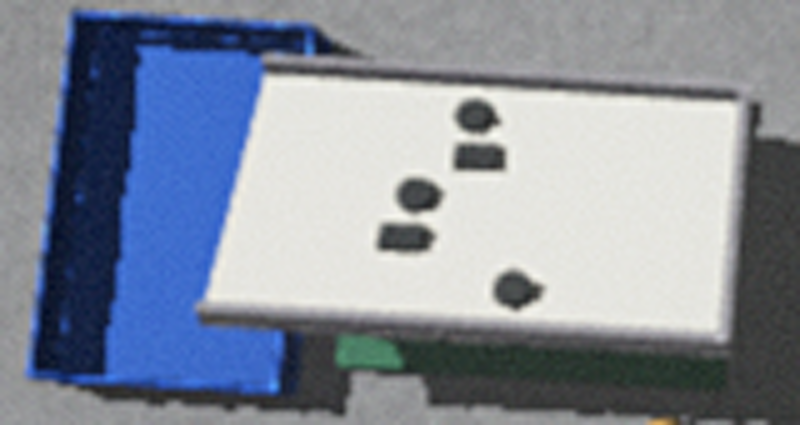

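View pics/z2.png

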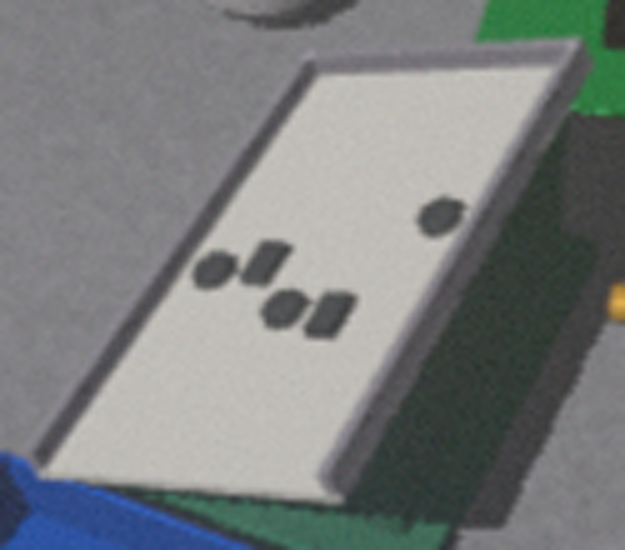

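```bash
python3 - <<'E'
from h import *
from scipy.optimize import least_squares
t,s=load('top0'),load('side0')
cv=lambda z,o:((z[0]+.5)/5-.5+o[0],(z[1]+.5)/5-.5+o[1])
ob=[(t,(65,115,0),cv((265,72),(90,155))),(t,(70,-115,10),cv((750,93),(90,155))),(t,(-65,115,10),cv((205,303),(90,155))),(t,(-65,-110,10),cv((727,340),(90,155))),
(s,(65,115,0),cv((43,472),(150,195))),(s,(65,-110,0),cv((318,72),(150,195))),(s,(-65,115,10),cv((322,475),(150,195)))]
def T(q): return R.from_euler('z',q[2])*R.from_euler('y',np.radians(25)), np.array([q[0],q[1],q[3]])
def f(q):
    r,o=T(q); return np.concatenate([np.array(proj(c,r.apply(p)+o))-u for c,p,u in ob])
for x in [(500,100,0,85)]:
    q=least_squares(f,x,loss='soft_l1',x_scale=(10,10,.1,10)); print(q.x.round(3),f(q.x).round(1).reshape(-1,2).tolist())
q=q.x; np.save('panel.npy',q)
r,o=T(q)
# chips
for c in (t,s):
    g=c['pixels'].max(2); m=((g<100)).astype(np.uint8)
    poly=np.array([proj(c,r.apply(p)+o) for p in [(62,113,0),(62,-107,0),(-60,-107,0),(-60,113,0)]])
    mask=np.zeros_like(m); cv2.fillPoly(mask,[poly.round().astype(np.int32)],1)
    k,_,st,ce=cv2.connectedComponentsWithStats(m*mask)
    for i in range(1,k):
        if st[i,4]<15: continue
        O,d=ray(c,*ce[i]); n=r.apply((0,0,1)); p=O+d*(((o-O)@n+3)/(d@n)); print(st[i,4],r.inv().apply(p-o).round(0))
a=t['pixels'][195:265,280:390]; cv2.imwrite('pics/z3.png',cv2.resize(a,None,fx=7,fy=7,interpolation=cv2.INTER_CUBIC)[:,:,::-1])
E
```

```text
[ 5.81363e+02  6.54240e+01 -7.20000e-02  8.51790e+01] [[0.6, 0.6], [0.7, -1.9], [-1.2, -0.3], [-1.2, -1.4], [1.4, -0.1], [1.1, 0.6], [-0.1, -0.1]]
33 [46. 13.  3.]
44 [23.  8.  3.]
40 [ 0. 32.  3.]
44 [-22.  35.   3.]
42 [-46. -18.   3.]
45 [-44. -18.   3.]
43 [25.  8.  3.]
39 [49. 13.  3.]
44 [ 2. 32.  3.]
52 [-21.  35.   3.]
```

View pics/z3.png

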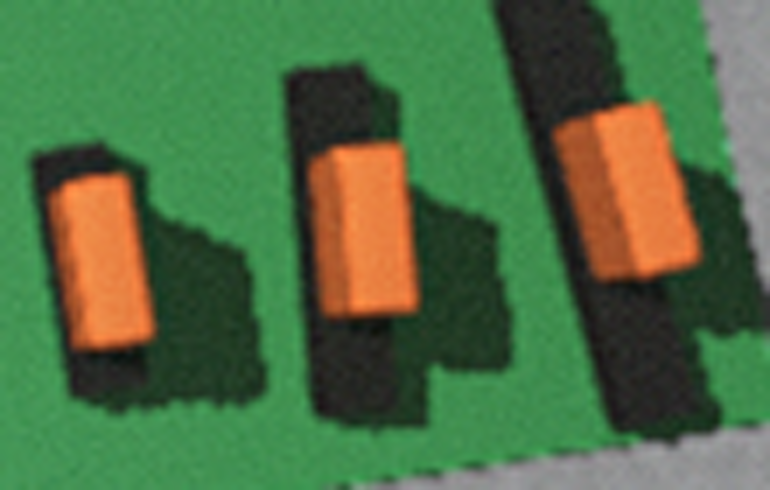

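The crop shows scraper_b's handle top face at zoom corners (333,147), (403,142), (418,312) and (348,317). The panel fit is consistent in both views to under 2 px, and the chips agree to within 3 mm.

```bash
cat >> h.py <<'E'
def rel(p,Rt):
    "shift (mm, tool axes) and turn (deg rotvec, tool axes) from measured pose to target"
    s=read_state(); r=R.from_euler('xyz',s['orientation'])
    print('t',round(s['time'],2),'F',s['force'].round(1),'w',round(s['gripper_width'],3),'g',s['grip_force'],'j',s['joint_pos'].round(2))
    print('shift',r.inv().apply(np.array(p)-s['position']).round(1),'turn',(r.inv()*Rt).as_rotvec(degrees=True).round(2))
q=np.load('panel.npy')
PR=R.from_euler('z',q[2])*R.from_euler('y',np.radians(25)); PO=np.array([q[0],q[1],85.])
E
python3 - <<'E'
from h import *
t,s=load('top0'),load('side0')
cv=lambda z:((z[0]+.5)/7-.5+280,(z[1]+.5)/7-.5+195)
P=np.array([onz(t,*cv(z),77) for z in [(333,147),(403,142),(418,312),(348,317)]])
print(P.round(1).tolist()); c=P.mean(0)
print('size',np.linalg.norm(P[1]-P[0]),np.linalg.norm(P[2]-P[1]))
v=(P[0]+P[1]-P[2]-P[3]); yaw=np.arctan2(v[1],v[0]); print('c',c,'yaw',yaw)
print('mat corners',[onz(t,*u,3).round(0).tolist() for u in [(376,181),(276,271),(265,197)]])
print('side check of handle top',np.array(proj(s,c))*800/512)
np.save('b.npy',[c[0],c[1],yaw])
rel([c[0],c[1],150],R.from_euler('z',yaw+np.pi)*R.from_euler('x',np.pi))
# blade corners check z=3 end points
print([onz(t,*cv(z),27).round(1).tolist() for z in [(286,72),(357,66),(312,412),(390,420)]])
E
```

```text
[[532.5, -252.0, 77.0], [533.9, -274.9, 77.0], [478.7, -277.2, 77.0], [477.4, -254.4, 77.0]]
size 23.027847501601915 55.199101987348776
c [ 505.63246974 -264.62264451   77.        ] yaw 0.04258592826500462
mat corners [[625.0, -395.0, 3.0], [406.0, -138.0, 3.0], [587.0, -114.0, 3.0]]
side check of handle top [464.30608964 245.00516857]
t 0.1 F [ 0.1 -0.2 -0.1] w 0.996 g 0.0 j [ 1.18  0.3   1.52  0.    1.32 -0.07]
shift [-563.7 -639.1   49.1] turn [-6.000e-02 -2.000e-02 -2.105e+01]
[[563.2, -247.5, 27.0], [565.0, -272.3, 27.0], [446.6, -251.7, 27.0], [443.6, -278.1, 27.0]]
```

>>> drive_tool(moves="0 0 0 0 0 -10.5 0; 0 0 0 0 0 -10.5 0; -0.0185 -0.05 0 0 0 0 0; -0.0185 -0.05 0 0 0 0 0; -0.0185 -0.05 0 0 0 0 0; -0.0185 -0.05 0 0 0 0 0; -0.0185 -0.05 0 0 0 0 0; -0.0185 -0.05 0 0 0 0 0; -0.0185 -0.05 0 0 0 0 0; -0.0185 -0.05 0 0 0 0 0; -0.0185 -0.05 0 0 0 0 0; -0.0185 -0.05 0 0 0 0 0")

```text
time: 1.6
position: [381.5, 27.6, 199.0]
orientation: [3.142, 0.0, -3.1]
force: [1.2, 1.2, 0.1]
gripper_width: 1.002
grip_force: 0.0
```

>>> drive_tool(moves="-0.0185 -0.05 0 0 0 0 0; -0.0185 -0.05 0 0 0 0 0; -0.0185 -0.05 0 0 0 0 0; -0.0185 -0.05 0 0 0 0 0; -0.0185 -0.05 0.02 0 0 0 0; -0.0185 -0.05 0.03 0 0 0 0; 0 0 0 0 0 0 0; 0 0 0 0 0 0 0")

```text
time: 2.6
position: [504.5, -265.4, 149.0]
orientation: [3.141, -0.0, -3.1]
force: [-0.1, 0.2, 0.6]
gripper_width: 1.0
grip_force: 0.0
```

```bash
cat >> h.py <<'E'
def tgt_b(z): return [505.3,-263.8,z],R.from_euler('z',.041+np.pi)*R.from_euler('x',np.pi)
def pan(y,h,x=0): # scraper origin at panel (x,y,h); TCP 30 mm above blade underside
    return PR.apply([x,y,h+30])+PO, PR*R.from_euler('z',np.pi)*R.from_euler('x',np.pi)
E
python3 -c "
from h import *
rel(*tgt_b(33))"
```

```text
t 2.6 F [-0.1  0.2  0.6] w 1.0 g 0.0 j [-0.55  0.39  1.52  0.    1.23 -2.16]
shift [ -1.    1.5 116. ] turn [ 0.02 -0.02  0.03]
```

>>> drive_tool(moves="-0.001 0.001 0.03 0 0 0 0; 0 0 0.03 0 0 0 0; 0 0 0.03 0 0 0 0; 0 0 0.016 0 0 0 0; 0 0 0.01 0 0 0 0; 0 0 0 0 0 0 0.4; 0 0 0 0 0 0 0.7; 0 0 0 0 0 0 1; 0 0 0 0 0 0 1; 0 0 0 0 0 0 1; 0 0 0 0 0 0 1", grip_force=60)

```text
time: 3.98
position: [505.9, -265.1, 33.8]
orientation: [-3.141, 0.001, -3.1]
force: [-1.1, -1.6, 6.0]
gripper_width: 0.232
grip_force: 59.3
```

```bash
python3 -c "
from h import *
rel(*tgt_b(33)); c=snap('side','side1'); cv2.imwrite('pics/s1.png',cv2.resize(c['pixels'][100:240,220:400],None,fx=4,fy=4)[:,:,::-1])"
```

```text
t 3.98 F [-1.1 -1.6  6. ] w 0.232 g 59.309446087572724 j [-0.55  0.53  1.61 -0.    1.   -2.16]
shift [0.6 1.3 0.8] turn [-0.05  0.06  0.04]
```

View pics/s1.png

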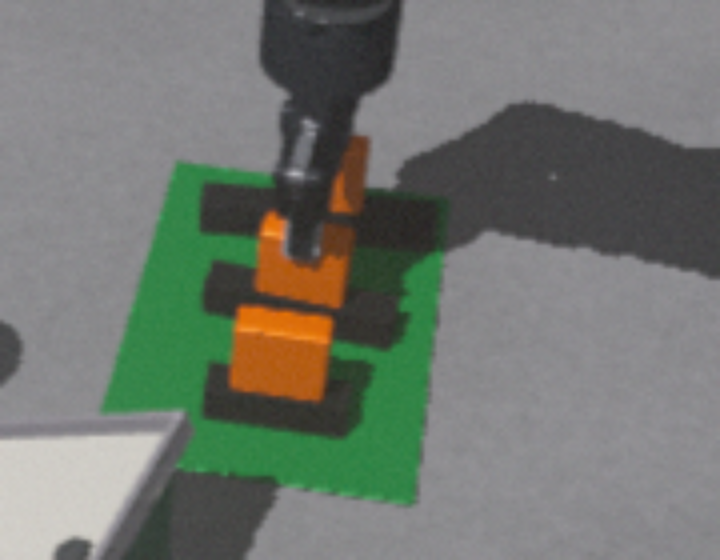

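The gripper holds scraper_b's handle centrally (crop pixel 300,250), standing upright between the other two. Next I lift it and work out the approach.

>>> drive_tool(moves="0 0 -0.02 0 0 0 1; 0 0 -0.04 0 0 0 1; 0 0 -0.05 0 0 0 1; 0 0 -0.05 0 0 0 1; 0 0 -0.03 0 0 0 1; 0 0 0 0 0 0 1; 0 0 0 0 0 0 1")

```text
time: 4.9
position: [505.1, -264.4, 221.3]
orientation: [3.14, -0.002, -3.1]
force: [-0.6, 0.2, -2.3]
gripper_width: 0.235
grip_force: 59.0
```

```bash
python3 -c "
from h import *
print(pan(-68,60)[0]); p,r=pan(-68,60)
s=read_state(); rel(p,r)
rr=R.from_euler('xyz',s['orientation']); print('shift in target axes',r.inv().apply(p-s['position']).round(1), (rr.inv()*r).as_rotvec(degrees=True))"
```

```text
[614.37584895  -5.15142715 166.56770083]
t 4.9 F [-0.6  0.2 -2.3] w 0.235 g 59.00844500167295 j [-0.55  0.33  1.43  0.    1.38 -2.16]
shift [-120.1  254.4   54.8] turn [-1.36 24.86  6.45]
shift in target axes [-104.9  266.5   11.5] [-1.35828131 24.85720259  6.45460158]
```

>>> drive_tool(moves="-0.015 0.032 0 0 0 0 1; -0.015 0.032 0 0 0 0 1; -0.015 0.032 0 0 0 0 1; -0.015 0.032 0.004 0 0 0 1; -0.015 0.032 0.005 0 0 0 1; -0.015 0.032 0.005 0 0 0 1; -0.015 0.031 0.005 0 0 0 1; -0.015 0.031 0.005 0 0 0 1; 0 0 0 -0.45 8.3 2.15 1; 0 0 0 -0.45 8.3 2.15 1; 0 0 0 -0.45 8.25 2.15 1; 0 0 0 0 0 0 1")

```text
time: 6.4
position: [614.8, -6.0, 194.1]
orientation: [-3.14, -0.442, 3.068]
force: [-0.1, -0.6, -2.2]
gripper_width: 0.241
grip_force: 59.1
```

```bash
python3 -c "
from h import *
p,r=pan(-68,12);rel(p,r)"
```

```text
t 6.4 F [-0.1 -0.6 -2.2] w 0.241 g 59.11884405417368 j [-0.07  0.76  0.91  0.    1.91 -1.57]
shift [-11.6   0.9  73.1] turn [-0.06 -0.31 -0.05]
```

>>> drive_tool(moves="-0.0058 0.001 0.02 0 -0.3 0 1; -0.0058 0 0.02 0 0 0 1; 0 0 0.02 0 0 0 1; 0 0 0.013 0 0 0 1; 0 0 0 0 0 0 1; 0 0 0 0 0 0 1")

```text
time: 7.15
position: [595.5, -3.6, 128.6]
orientation: [-3.14, -0.427, 3.069]
force: [0.6, 0.2, -2.3]
gripper_width: 0.237
grip_force: 59.1
```

```bash
python3 -c "
from h import *
p,r=pan(-68,0);rel(p,r)
a=snap('side','side2')['pixels'][160:300,150:300]; b=snap('wrist','wr2')['pixels']; 
cv2.imwrite('pics/s2.png',np.hstack([cv2.resize(a,(400,400*140//150)),cv2.resize(b,(400,300))[:, :] if 0 else cv2.copyMakeBorder(cv2.resize(b,(400,300)),0,73,0,0,0)])[:,:,::-1])"
```

```text
t 7.15 F [ 0.6  0.2 -2.3] w 0.237 g 59.147406332194805 j [-0.07  0.74  1.09  0.    1.74 -1.57]
shift [-1.  -0.2 17.6] turn [-0.07  0.53 -0.02]
```

View pics/s2.png

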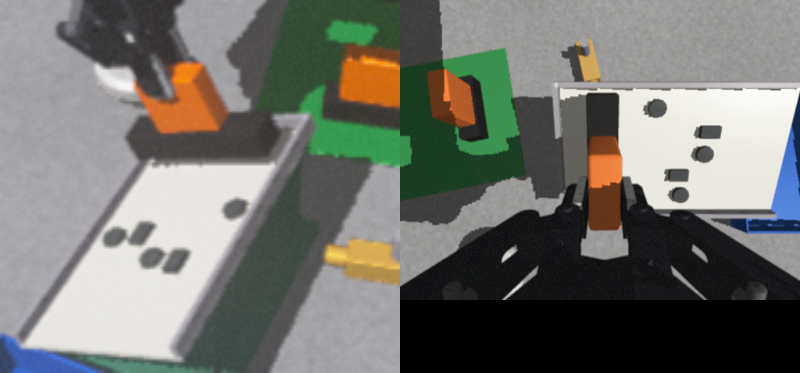

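The side view shows the blade over the panel, behind all the chips. In the wrist view the blade end is near (603,94) and the high rim's inner edge near row 88. I'll check the side gap numerically.

```bash
python3 - <<'E'
from h import *
w=load('wr2'); s=read_state()
g=w['pixels'].astype(int)
for col in (210,225,245,260,275,290,330,420): print(col,[int(v) for v in g[98:132,col].mean(1)])
T=PR.apply; P=lambda v:np.round(proj(w,T(v)+PO),1)
for y in (-95,-40,0): print(y,'rim in/top',P((-65,y,10)),'rim outer',P((-70,y,10)))
r=R.from_euler('xyz',s['orientation']); 
# scraper frame: TCP = origin+30.8 z ; tool x=-x, z=-z
for y in(-13,13): print('blade end top',np.round(proj(w,r.apply([60,y,30.8-24])+s['position']),1),'bottom',np.round(proj(w,r.apply([60,y,30.8])+s['position']),1), 'handle top end',np.round(proj(w,r.apply([27.5,y*11/13,30.8-74])+s['position']),1))
E
```

```text
210 [157, 153, 152, 156, 153, 152, 139, 154, 172, 168, 170, 170, 169, 168, 141, 146, 208, 232, 232, 232, 233, 232, 231, 232, 231, 231, 230, 224, 221, 201, 149, 106, 96, 98]
225 [58, 59, 67, 61, 60, 62, 95, 149, 169, 172, 173, 170, 173, 165, 145, 140, 196, 228, 233, 232, 233, 231, 232, 232, 228, 168, 110, 95, 97, 97, 99, 98, 99, 99]
245 [154, 153, 152, 143, 122, 127, 134, 157, 167, 171, 173, 171, 171, 168, 149, 117, 100, 135, 212, 224, 166, 75, 28, 34, 41, 41, 36, 43, 37, 41, 38, 42, 41, 41]
260 [151, 149, 151, 158, 157, 147, 136, 144, 164, 169, 173, 172, 172, 167, 143, 144, 211, 234, 235, 227, 165, 77, 29, 34, 40, 41, 40, 41, 41, 43, 45, 39, 41, 39]
275 [153, 152, 155, 152, 151, 138, 129, 146, 163, 171, 173, 174, 172, 167, 146, 112, 134, 210, 233, 228, 157, 63, 21, 35, 40, 41, 48, 40, 42, 44, 44, 39, 42, 41]
290 [156, 155, 153, 152, 151, 147, 134, 144, 164, 170, 174, 173, 174, 168, 145, 117, 102, 135, 213, 235, 236, 234, 233, 234, 234, 233, 235, 234, 233, 234, 234, 234, 233, 233]
330 [157, 157, 146, 142, 140, 136, 129, 148, 169, 177, 177, 178, 177, 175, 145, 113, 139, 222, 239, 239, 237, 239, 238, 237, 238, 237, 238, 234, 174, 97, 79, 78, 85, 92]
420 [153, 155, 151, 149, 151, 143, 130, 158, 183, 197, 197, 195, 194, 195, 174, 128, 145, 236, 250, 249, 249, 249, 249, 248, 248, 248, 248, 248, 248, 247, 248, 247, 247, 246]
-95 rim in/top [223.  111.5] rim outer [222.7 104.1]
-40 rim in/top [301.4 111.6] rim outer [301.7 104.2]
0 rim in/top [358.5 111.7] rim outer [359.2 104.3]
blade end top [240.4 120.9] bottom [242.8 118.4] handle top end [238.8 198.3]
blade end top [283.2 121. ] bottom [280.7 118.4] handle top end [285.  198.4]
```

>>> drive_tool(moves="-0.0025 0 0.005 0 0.5 0 1; 0 0 0.005 0 0 0 1; 0 0 0.004 0 0 0 1; 0 0 0.001 0 0 0 1; 0 0 0 0 0 0 1")

```text
time: 7.88
position: [591.1, -3.3, 113.2]
orientation: [-3.14, -0.437, 3.069]
force: [0.0, 1.1, -0.9]
gripper_width: 0.237
grip_force: 59.2
```

```bash
cat >> h.py <<'E'
def st():
    s=read_state(); r=R.from_euler('xyz',s['orientation']); v=PR.inv().apply(s['position']-PO)
    print('t',round(s['time'],2),'TCP in panel',v.round(2),'F panel axes',PR.inv().apply(s['force']).round(1),'M',r.inv().apply(s['ft_torque']).round(2),'turn err',(r.inv()*pan(0,0)[1]).as_rotvec(degrees=True).round(2))
E
python3 -c "
from h import *
st()"
```

```text
t 7.88 TCP in panel [  1.35 -67.82  31.78] F panel axes [ 0.3  1.1 -0.8] M [-0.   -0.33  0.07] turn err [-0.07 -0.06 -0.03]
```

>>> drive_tool(moves="0 0 0.0005 0 0 0 1; 0 0 0 0 0 0 1")

```text
time: 8.12
position: [590.9, -3.3, 112.8]
orientation: [-3.14, -0.437, 3.069]
force: [0.1, -0.5, -1.0]
gripper_width: 0.233
grip_force: 59.2
```

```bash
python3 -c "
from h import *
st()"
```

```text
t 8.12 TCP in panel [  1.36 -67.83  31.26] F panel axes [ 0.5 -0.5 -0.8] M [ 0.02 -0.36 -0.02] turn err [-0.07 -0.07 -0.03]
```

>>> drive_tool(moves="0 0 0.0005 0 0 0 1; 0 0 0 0 0 0 1")

```text
time: 8.38
position: [590.8, -3.3, 112.5]
orientation: [-3.14, -0.437, 3.069]
force: [0.0, -0.0, 0.7]
gripper_width: 0.238
grip_force: 59.4
```

```bash
python3 -c "
from h import *
st()"
```

```text
t 8.38 TCP in panel [  1.4  -67.82  30.98] F panel axes [-0.3 -0.   0.7] M [ 0.04 -0.32  0.02] turn err [-0.07 -0.04 -0.03]
```

>>> drive_tool(moves="0 0 0.0006 0 0 0 1; 0 0 0 0 0 0 1")

```text
time: 8.62
position: [590.8, -3.3, 112.4]
orientation: [-3.14, -0.436, 3.069]
force: [2.0, -0.7, 4.5]
gripper_width: 0.241
grip_force: 60.0
```

```bash
python3 -c "
from h import *
st()"
```

```text
t 8.62 TCP in panel [  1.44 -67.9   30.94] F panel axes [-0.  -0.5  4.9] M [ 0.1  -0.23 -0.03] turn err [-0.07  0.02 -0.03]
```

>>> drive_tool(moves="0 0 0.0006 0 0 0 1; 0 0 0 0 0 0 1")

```text
time: 8.88
position: [590.8, -3.3, 112.4]
orientation: [-3.14, -0.435, 3.069]
force: [4.9, -0.4, 8.2]
gripper_width: 0.233
grip_force: 60.4
```

```bash
python3 -c "
from h import *
st()
c=snap('side','side3')['pixels'][160:300,150:300];cv2.imwrite('pics/s3.png',cv2.resize(c,None,fx=4,fy=4,interpolation=2)[:,:,::-1])"
```

```text
t 8.88 TCP in panel [  1.47 -67.89  30.92] F panel axes [1.  0.  9.5] M [ 0.01 -0.15  0.05] turn err [-0.07  0.07 -0.03]
```

View pics/s3.png

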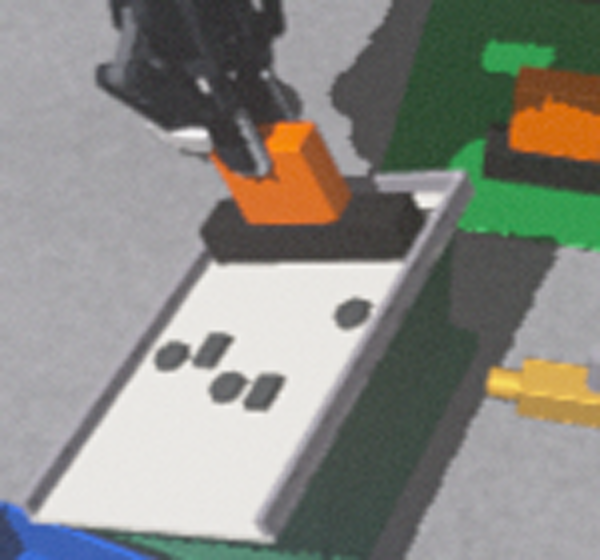

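The blade sits flat between the rims with about 9 N of contact force, and all the chips are ahead of it. I'll ease off slightly and sweep.

>>> drive_tool(moves="0 0.004 -0.0004 0 0 0 1; 0 0.006 0 0 0 0 1; 0 0.007 0 0 0 0 1; 0 0.007 0 0 0 0 1; 0 0.007 0 0 0 0 1; 0 0.007 0 0 0 0 1; 0 0.007 0 0 0 0 1")

```text
time: 9.8
position: [594.2, 41.1, 112.5]
orientation: [-3.139, -0.435, 3.068]
force: [0.3, 0.7, 1.6]
gripper_width: 0.239
grip_force: 59.1
```

```bash
python3 -c "
from h import *
st()"
```

```text
t 9.8 TCP in panel [  1.59 -23.37  31.05] F panel axes [-0.4  0.7  1.6] M [-0.34 -0.29 -0.01] turn err [-0.12  0.06 -0.08]
```

>>> drive_tool(moves="0 0.007 0.0003 0 0 0 1; 0 0.007 0 0 0 0 1; 0 0.007 0 0 0 0 1; 0 0.007 0 0 0 0 1; 0 0.007 0 0 0 0 1; 0 0.007 0 0 0 0 1; 0 0.007 0 0 0 0 1")

```text
time: 10.68
position: [597.8, 89.7, 112.4]
orientation: [-3.139, -0.435, 3.067]
force: [8.6, -9.9, 17.4]
gripper_width: 0.237
grip_force: 62.8
```

```bash
python3 -c "
from h import *
st()
c=snap('side','side4')['pixels'][180:320,130:280];d=snap('top','top4')['pixels'][140:250,80:250];cv2.imwrite('pics/s4.png',np.hstack([cv2.resize(c,(400,373),interpolation=2),cv2.resize(d,(400,373))])[:,:,::-1])"
```

```text
t 10.68 TCP in panel [ 1.7  25.44 31.01] F panel axes [ 1.1 -9.2 19.7] M [ 2.36 -0.29 -0.03] turn err [-0.12  0.09 -0.09]
```

View pics/s4.png

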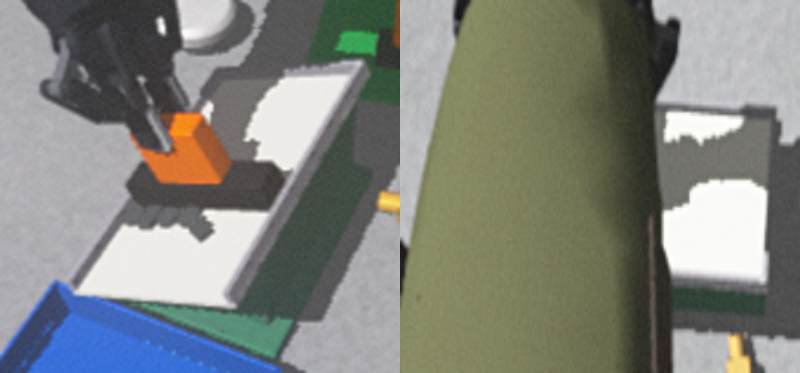

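The chips are gathered ahead of the blade, and the side view shows none behind it. The normal force has risen to about 20 N, so I'll ease it and continue.

>>> drive_tool(moves="0 0 -0.001 0 0 0 1; 0 0.006 0 0 0 0 1; 0 0.006 0 0 0 0 1; 0 0.006 0 0 0 0 1; 0 0.006 0 0 0 0 1")

```text
time: 11.4
position: [599.4, 114.2, 112.5]
orientation: [-3.139, -0.437, 3.068]
force: [0.6, -1.8, 2.0]
gripper_width: 0.24
grip_force: 59.7
```

```bash
python3 -c "
from h import *
st()"
```

```text
t 11.4 TCP in panel [ 1.52 49.96 31.04] F panel axes [-0.2 -1.8  2.1] M [ 0.25 -0.38 -0.04] turn err [-0.1  -0.02 -0.06]
```

>>> drive_tool(moves="0 0.006 0 0 0 0 1; 0 0.006 0 0 0 0 1; 0 0.006 0 0 0 0 1; 0 0.006 0 0 0 0 1; 0 0.006 0 0 0 0 1")

```text
time: 12.02
position: [601.6, 144.0, 112.5]
orientation: [-3.139, -0.437, 3.068]
force: [2.8, -7.4, 3.5]
gripper_width: 0.238
grip_force: 60.3
```

```bash
python3 -c "
from h import *
st()"
```

```text
t 12.03 TCP in panel [ 1.54 79.87 31.09] F panel axes [ 1.5 -7.2  4.6] M [ 1.25 -0.31  0.  ] turn err [-0.1  -0.01 -0.07]
```

>>> drive_tool(moves="0 0.005 0 0 0 0 1; 0 0.005 0 0 0 0 1; 0 0.005 0 0 0 0 1; 0 0.005 0 0 0 0 1; 0 0.005 0 0 0 0 1; 0 0.004 0 0 0 0 1; 0 0 0 0 0 0 1")

```text
time: 12.9
position: [603.6, 173.5, 112.3]
orientation: [-3.14, -0.437, 3.069]
force: [2.2, -1.4, 5.0]
gripper_width: 0.236
grip_force: 60.4
```

```bash
python3 -c "
from h import *
st()
c=snap('side','side5')['pixels'][180:384,100:300];cv2.imwrite('pics/s5.png',cv2.resize(c,(588,600),interpolation=2)[:,:,::-1])"
```

```text
t 12.9 TCP in panel [  1.49 109.42  30.86] F panel axes [-0.  -1.2  5.5] M [ 0.28 -0.34  0.04] turn err [-0.07 -0.02 -0.02]
```

View pics/s5.png

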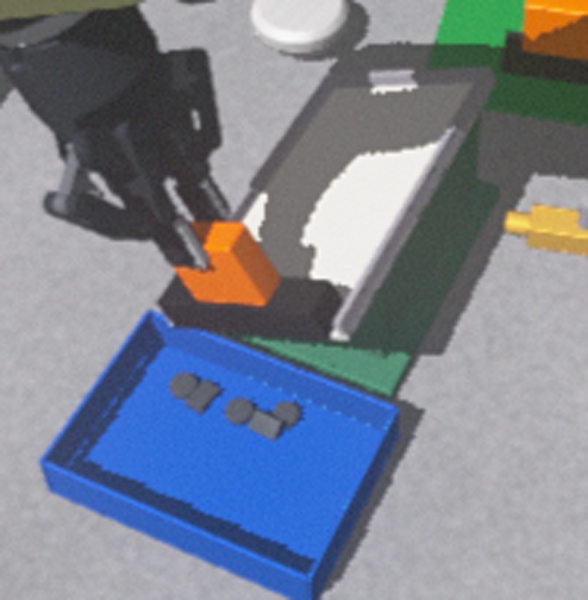

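All five chips lie in the tray, at about (185-290, 380-425) in this crop. I'll lift off and return the scraper.

>>> drive_tool(moves="0 0 -0.01 0 0 0 1; 0 0 -0.02 0 0 0 1; 0 0 -0.03 0 0 0 1; 0 -0.02 -0.02 0 0 0 1; 0 -0.035 0 0 0 0 1; 0 -0.035 0 0 0 0 1; 0 -0.035 0 0 0 0 1; 0 -0.035 0 0 0 0 1; 0 -0.035 0 0 0 0 1; 0 0 0 0 0 0 1")

```text
time: 14.2
position: [623.0, -25.6, 184.6]
orientation: [-3.14, -0.438, 3.066]
force: [-0.3, 0.4, -2.5]
gripper_width: 0.239
grip_force: 59.4
```

```bash
python3 -c "
from h import *
p,r=tgt_b(205); p[0]-=0.3; rel(p,r); st()"
```

```text
t 14.2 F [-0.3  0.4 -2.5] w 0.239 g 59.421290843747556 j [-0.1   0.78  0.89 -0.01  1.91 -1.59]
shift [  98.8 -246.4   24.1] turn [  1.39 -25.09  -6.58]
t 14.2 TCP in panel [  1.48 -87.78 110.6 ] F panel axes [ 0.7  0.4 -2.4] M [-0.03 -0.38 -0.07] turn err [ 0.01 -0.11 -0.18]
```

>>> drive_tool(moves="0 0 0 0.46 -8.37 -2.2 1; 0 0 0 0.46 -8.36 -2.19 1; 0 0 0 0.46 -8.36 -2.19 1; 0.016 -0.029 0 0 0 0 1; 0.016 -0.029 0 0 0 0 1; 0.016 -0.029 0 0 0 0 1; 0.016 -0.029 0 0 0 0 1; 0.016 -0.029 0 0 0 0 1; 0.016 -0.029 0 0 0 0 1; 0.016 -0.029 0 0 0 0 1; 0.016 -0.029 0 0 0 0 1; 0 0 0 0 0 0 1")

```text
time: 15.7
position: [505.1, -261.7, 184.6]
orientation: [3.141, 0.0, -3.099]
force: [-0.1, -0.0, -2.6]
gripper_width: 0.236
grip_force: 59.4
```

```bash
python3 -c "
from h import *
p,r=tgt_b(33.8); rel(p,r)"
```

```text
t 15.7 F [-0.1 -0.  -2.6] w 0.236 g 59.420976208057255 j [-0.54  0.35  1.48  0.    1.3  -2.16]
shift [-1.000e-01 -2.300e+00  1.508e+02] turn [0.05 0.02 0.07]
```

>>> drive_tool(moves="0 -0.003 0.02 0 0 0 1; 0 0 0.035 0 0 0 1; 0 0 0.035 0 0 0 1; 0 0 0.03 0 0 0 1; 0 0 0.02 0 0 0 1; 0 0 0.007 0 0 0 1; 0 0 0.002 0 0 0 1; 0 0 0 0 0 0 1")

```text
time: 16.7
position: [506.2, -263.8, 36.3]
orientation: [-3.141, 0.002, -3.097]
force: [-0.5, 0.8, -2.4]
gripper_width: 0.236
grip_force: 59.4
```

>>> drive_tool(moves="0 0 0.001 0 0 0 1; 0 0 0 0 0 0 1")

```text
time: 16.95
position: [505.8, -264.0, 34.8]
orientation: [-3.141, 0.001, -3.098]
force: [-0.1, -0.2, -1.2]
gripper_width: 0.235
grip_force: 59.4
```

>>> drive_tool(moves="0 0 0.0006 0 0 0 1; 0 0 0 0 0 0 1")

```text
time: 17.2
position: [505.6, -264.0, 33.9]
orientation: [3.141, 0.001, -3.098]
force: [0.1, -0.4, -1.5]
gripper_width: 0.234
grip_force: 59.4
```

>>> drive_tool(moves="0 0 0.0006 0 0 0 1; 0 0 0 0 0 0 1")

```text
time: 17.45
position: [505.8, -264.1, 33.7]
orientation: [-3.141, 0.001, -3.098]
force: [-1.5, -0.2, 4.1]
gripper_width: 0.238
grip_force: 60.2
```

Contact with the mat. Now I release it and raise straight up.

>>> drive_tool(moves="0 0 0 0 0 0 0.6; 0 0 0 0 0 0 0.3; 0 0 0 0 0 0 0; 0 0 0 0 0 0 0; 0 0 0 0 0 0 0; 0 0 0 0 0 0 0; 0 0 -0.02 0 0 0 0; 0 0 -0.04 0 0 0 0; 0 0 -0.05 0 0 0 0; 0 0 -0.05 0 0 0 0; 0 0 0 0 0 0 0")

```text
time: 18.82
position: [506.8, -264.7, 197.4]
orientation: [-3.138, 0.007, -3.098]
force: [-0.5, -0.1, -0.1]
gripper_width: 1.0
grip_force: 0.0
```

```bash
python3 - <<'E'
from h import *
s=read_state(); print(s['position'].round(1),s['gripper_width'],s['force'].round(1))
for n in ('side','top'):
    c=snap(n,n+'9'); h=cv2.cvtColor(c['pixels'],cv2.COLOR_RGB2HSV)
    m=cv2.inRange(h,(3,150,90),(14,255,255)); k,_,S,ce=cv2.connectedComponentsWithStats(m)
    print(n,[(S[i].tolist(),ce[i].round(1).tolist()) for i in range(1,k) if S[i,4]>60])
c=load('side9'); d=load('side0'); df=np.abs(c['pixels'].astype(int)-d['pixels']).max(2)
for nm,(u,v) in {'burner':(202,185),'valve':(293,259)}.items(): print(nm,df[v-15:v+15,u-20:u+20].mean())
# dark chips in tray, side view
h=cv2.cvtColor(c['pixels'],cv2.COLOR_RGB2HSV); reg=np.zeros(h.shape[:2],np.uint8); reg[300:345,145:215]=255
m=cv2.inRange(h,(0,0,0),(180,110,130))&reg; print('dark px in tray',(m>0).sum())
E
```

```text
[ 506.8 -264.7  197.4] 0.9998663791749983 [-0.5 -0.1 -0.1]
side [([171, 55, 33, 38, 547], [187.3, 72.8]), ([289, 133, 23, 21, 409], [300.3, 142.6]), ([284, 152, 25, 25, 454], [295.6, 164.3]), ([277, 176, 27, 25, 497], [289.8, 187.8])]
top [([422, 37, 61, 32, 924], [453.2, 52.9]), ([287, 220, 15, 25, 300], [294.1, 232.0]), ([325, 228, 14, 13, 130], [330.4, 233.4])]
burner 5.604166666666667
valve 5.331666666666667
dark px in tray 475
```

```bash
python3 -c "
from workcell import *
print(finish_job())"
```

```text
the job is handed in; nothing more can be done
None
```

The job is handed in at about 19 s: scraper_b wiped all five chips into the blue tray and stands upright on the green mat, released; the final camera check showed the other scrapers, burner and valve unmoved, and the highest blade force I read on the panel was about 20 N (briefly, mid-sweep).

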